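# Set the ratchet to tighten and turn the optics clamp bolt to its mark

### The arm

A 6-joint arm with a two-finger parallel gripper is mounted at the origin on the work surface. World frame = base frame: x ahead of the robot, y to its left, z up, the work surface at z = 0. Lengths are in mm, angles in rad, forces in N, time in s.
With the tool pointing down it reaches from about 350 to 1000 mm from the base axis. Payload 7.1 kg.
Tool frame: the origin (TCP) lies midway between the tips of the shut fingers; the grasp point (between the pads) lies 19 mm behind it; z points along the fingers, x is the direction in which the jaws open and shut, and the axes are right-handed (so a half turn about z gives the same grasp; the last joint's range is limited). The gripper opens to 85 mm and grips with 20 to 120 N. Pads are 22 mm wide; open, the fingers measure 114 mm over their backs; the gripper's body (76 mm by 85 mm) begins 54 mm behind the grasp point. The pads swing forward as they close: fully open they stand 13 mm farther back than shut.
Start: joints at [1.274, 0.423, 1.63, -0, 1.089, -0.019], TCP at [171.369, 601.03, 231.319] pointing down, gripper open.
Joint ranges: [-3, 3], [-0.9, 2.11], [0.09, 2.58], [-1.31, 4.45], [0.11, 2.69], [-2.54, 2.54]. Speed limits (rad/s): [2.39, 2.39, 3.01, 3.14, 3.14, 3.14].

### API

Orientations are given as a unit quaternion [w, x, y, z].
In Python, from cell import get_state, get_image, calibration, hand_in gives the robot as it stands.
- The arm moves only by the tool play_rows, never from a script. Its argument "motion" is text: rows parted by semicolons, each of 7 numbers parted by spaces: the turn, a rotation vector about the tool's x, y, z in rad, then the shift along the tool's x, y, z in m, then the closure, from 0 (fully open) to 1 (shut). A call has 1 to 20 rows; each row shifts and turns the pose as measured when the row begins, along the tool's axes as they then stand; what a row does not reach is not made up. A row lasts 1/10 s, in which the tool goes at most 50 mm and 8.59 degrees, less where a joint would pass 70% of its speed; a pose out of reach is approached as far as the arm can. A call is refused whole if a number of a shift passes 0.05 or a number of a turn 0.15, either way. A call with a gripper value outside its range is refused whole. The fingers move at their own pace and stop on an object; "force" is the grip in N (left out, the last holds). Time passes only in rows, so rows that do not move let the fingers close. It gives the time, the measured TCP pose, the force and the opening at its end, in the units of the state.
- get_state(): the state, without advancing time (a new reading comes with each control period).
- get_image(name): name is "side" or "top"; returns (picture, depth): 400x640x3 uint8, red, green, blue; 400x640 float32, mm along the optical axis (not along the pixel's ray), 0 where there is no reading.
- calibration(name): a dict with "fovy" (degrees; the focal length in pixels is half the picture's height over the tangent of half this angle, whatever the lens; pixels are square), "cx", "cy" (the principal point, pixels), "rvec" (rotation vector, rad) and "tvec" (3), from world to camera coordinates, as OpenCV has them. Camera axes: x right, y down, z forward; pixel columns grow to the right and rows downward; lengths in mm; the calibration is good to about 2 mm. A picture is of the moment at which its call begins. calibration takes no time and is no camera call.
- hand_in(): hands the job in, once; it reports no verdict.
The state is a dict: "time_s": time; "qpos": joint angles; "joint_vel": joint speeds; "effort": joint torques, N m; "tcp_pos": TCP position; "eef_rot": TCP orientation; "wrist_force": force on the tool from outside, world axes, zero at the start; "moment": the same for the moment, N m; "grip_width": opening from 0.0 (shut) to 1.0 (fully open).
Only numpy, scipy, OpenCV 4.12 (cv2) and the standard library are available. Lean on these libraries where they do the work, as an engineer would, in place of code of your own. Each camera call takes 0.05 s, during which the arm holds its last target.

### The job

On the optical table a ratchet wrench with a blue grip sits on the bolt of a mirror-post clamp, but it is set to loosen. Flip the orange reversing lever on that wrench's head fully over clockwise (seen from above) to set it to tighten, then swing the wrench's handle clockwise until the red pointer on the bolt points at the green index pin, and let go. Leave the spare ratchet and the lens post where they are.

Things in the scene. Friction and masses are not known exactly. Their poses are not given: they have to be found in the camera images.
- clamp: Fixed aluminium clamp with a mirror post. Origin on the bolt's vertical axis, at table height; z up. The wrench turns about this axis; its handle at joint angle q points along (cos q, -sin q) here. The black post, 134 mm high, stands 85 mm from the axis at +2.6 rad anticlockwise from +x; the green index pin, 10 mm thick, 68 mm high, 41 mm off at +1.2 rad. Both are outside the handle's sweep.
- ratchet (a joint): Handle angle, rad, growing clockwise from above; range 0 to 1.5, starts within 0.08 of 0. Stays where left. Lever at loosen: swings clockwise without turning the bolt. Lever at tighten: picks the bolt up at about 0.52 and turns it along; about 1.27 puts the pointer at the pin. Flip the lever while this is under 0.2; if it has gone further, first bring it back with the lever at loosen.
- grip (a point): Middle of the wrench's blue grip, 155 mm from the bolt axis, 51 mm above the table. The grip is 18 mm wide, 20 mm high (41 to 61 mm above the table) and runs from 105 to 210 mm from the axis; nearer in is a steel neck 14 mm wide and a steel head 56 mm across with its top 62 mm above the table. Swinging takes about 2 N here, about 6 N while driving the bolt.
- pawl (a joint): Angle of the orange reversing lever against the handle, rad, growing clockwise from above; 0 = pointing outwards along the handle. Stops at -0.6 (loosen) and +0.6 (tighten); starts between -0.6 and -0.35. It stays where left. Its vertical pivot is 32 mm from the bolt axis along the handle.
- tab (a point): Middle of the upright tab at the end of the orange lever, 30 mm from its pivot, 77 mm above the table. The tab is 12 mm (along the lever) by 8 mm (across), from 63 to 90 mm above the table, over the wrench's neck. About 1.4 N here moves the lever; over about 5 N against its stop swings the handle.
- bolt (a joint): Angle of the bolt, rad, growing clockwise (tightening) from above; 0 at the start, 0.75 when the red pointer points at the green pin, end stop at 1.0. The pointer is a red bar 27 mm long on the white disc in the middle of the wrench head, 73 mm above the table. Stays where left.
- spare: Bystander: loose spare ratchet wrench lying on the table, the same blue grip and orange lever, 208 mm long, 58 mm high at its lever; origin under the middle of its length, handle along +x.
- lens_post: Bystander: loose black lens post on a round aluminium foot 60 mm across, 138 mm high; origin under the middle of its foot.

How it is judged (in metres and radians):
On the way:
1. the lever is over at tighten before the bolt is turned (value of joint pawl above 0.4 rad and value of joint bolt below 0.1 rad), for 0.2 s.
At the end, for the whole second after the job is handed in: The lever is at tighten (above 0.4 rad), the bolt has been turned clockwise to the green pin (0.75 rad) to within 0.22 rad, or beyond up to its end stop at 1.0, and wrench and bolt are at rest (value of joint pawl above 0.4 rad and value of joint bolt above 0.53 rad and velocity of joint each of bolt, ratchet below 0.05 rad/s and velocity of joint ratchet above -0.05 rad/s); the robot touches nothing.
It fails at once if the spare ratchet is moved more than 30 mm (distance of spare from where it was at the start of the episode above 0.03 m).
It fails at once if the lens post is moved more than 30 mm or tipped (distance of lens_post from where it was at the start of the episode above 0.03 m or angle between lens_post's own z axis and vertical above 0.4 rad).
It also fails if it takes over 51 s, if anything falls off the work surface, if the arm or the gripper's body presses on something with over 40 N, if the wrist force passes 120 N, or if a joint passes its speed limit or range.

## Working session

There is one attempt and no reset: what is moved stays moved. The work goes in short steps, Python scripts to look and compute and a tool call to move; the robot and the scene stay as the last step left them, time stands still between calls to the robot, and variables do not carry over. Pictures are saved under pics/ and viewed, and the job is handed in when it is done.

Besides the shell and the picture viewer there is one more tool, called after "Call:" as name(argument=value, ...) on one line, values as JSON. play_rows: Moves the arm, as the interface text tells. Its arguments: {"type":"object","properties":{"motion":{"type":"string"},"force":{"type":"number"}},"required":["motion"]}

```bash
mkdir -p pics; ls
cat > h.py <<'E'
import numpy as np, cv2
from cell import get_state, get_image, calibration, hand_in
def cam(n):
    c=calibration(n); f=200/np.tan(np.radians(c['fovy'])/2)
    R,_=cv2.Rodrigues(np.array(c['rvec'],float)); t=np.array(c['tvec'],float).ravel()
    return f,c['cx'],c['cy'],R,t
def plane(n,u,v,z):
    f,cx,cy,R,t=cam(n); d=R.T@np.array([(u-cx)/f,(v-cy)/f,1]); o=-R.T@t
    return o+d*(z-o[2])/d[2]
def unproj(n,u,v,dep):
    f,cx,cy,R,t=cam(n); return R.T@(np.array([(u-cx)/f*dep,(v-cy)/f*dep,dep])-t)
def proj(n,p):
    f,cx,cy,R,t=cam(n); q=R@np.array(p,float)+t; return cx+f*q[0]/q[2],cy+f*q[1]/q[2]
def snap(n,name):
    im,d=get_image(n); cv2.imwrite(f'pics/{name}.png',im[:,:,::-1]); np.save(f'pics/{name}.npy',d); return im,d
def blobs(im,which,amin=15):
    h=cv2.cvtColor(im,cv2.COLOR_RGB2HSV)
    r={'blue':((95,100,40),(130,255,255)),'orange':((6,150,100),(22,255,255)),'green':((45,90,40),(85,255,255)),'red':((0,150,80),(5,255,255))}[which]
    m=cv2.inRange(h,r[0],r[1]); 
    if which=='red': m|=cv2.inRange(h,(172,150,80),(180,255,255))
    k,l,s,c=cv2.connectedComponentsWithStats(m)
    return [(s[i].tolist(),c[i].round(1).tolist()) for i in range(1,k) if s[i][4]>=amin],l
E
python3 - <<'E'
from h import *
print(get_state())
for n in('top','side'):
    im,d=snap(n,n+'0'); print(n,calibration(n), -cam(n)[3].T@cam(n)[4])
    for w in('blue','orange','green','red'): print(w,blobs(im,w)[0])
E
```

```text
pics
{'time_s': 0.0, 'qpos': array([ 1.27396778e+00,  4.23849893e-01,  1.63070688e+00, -1.24160994e-05,
        1.08860925e+00, -1.90120138e-02]), 'joint_vel': array([ 1.45810770e-04, -5.70341433e-04,  2.11950990e-05,  3.61794093e-04,
       -8.50387837e-04, -9.49662990e-04]), 'effort': array([-2.04264743e-04, -5.57389855e+01, -2.81749606e+01,  4.01535385e-05,
        7.28885934e-03,  1.86053285e-05]), 'tcp_pos': array([171.2322145 , 600.50388517, 230.53341237]), 'eef_rot': array([ 4.66316314e-04,  7.98201172e-01,  6.02390463e-01, -6.33600769e-04]), 'wrist_force': array([-0.08980646, -0.10532802, -1.115937  ]), 'moment': array([-0.05372038,  0.01459149, -0.00482164]), 'grip_width': 0.9995847339025604}
top {'fovy': 48.42745740705199, 'cx': 308.9357301575041, 'cy': 195.32761445178676, 'rvec': array([ 2.15202684, -2.18999881,  0.12546699]), 'tvec': array([  10.22550479,  628.09850419, 1202.43953463])} [ 497.1877017    11.71797046 1262.19657931]
blue [([446, 172, 9, 37, 292], [450.4, 190.2]), ([308, 199, 39, 11, 284], [326.9, 203.7]), ([143, 213, 47, 49, 1228], [165.6, 236.8]), ([0, 237,
[... 1053 characters left out ...]
10, 9, 21], [363.7, 136.1]), ([386, 146, 13, 12, 41], [392.8, 151.2]), ([436, 178, 36, 22, 81], [453.5, 187.8]), ([298, 200, 14, 9, 55], [306.9, 204.3]), ([481, 202, 11, 7, 19], [485.8, 206.1]), ([491, 208, 10, 8, 19], [495.4, 211.8]), ([517, 215, 5, 8, 18], [518.7, 218.4]), ([504, 219, 15, 8, 33], [512.0, 222.1]), ([523, 219, 6, 8, 15], [525.7, 221.9]), ([519, 224, 53, 34, 113], [546.3, 241.9]), ([539, 228, 7, 9, 18], [542.3, 232.4]), ([572, 258, 11, 4, 15], [577.7, 259.4]), ([585, 258, 38, 30, 86], [601.3, 273.4]), ([609, 271, 15, 7, 33], [615.8, 273.5]), ([618, 277, 16, 5, 28], [625.4, 279.4]), ([399, 332, 20, 10, 89], [410.0, 337.6])]
green [([303, 196, 4, 7, 19], [304.6, 198.4])]
red []
```

View pics/top0.png

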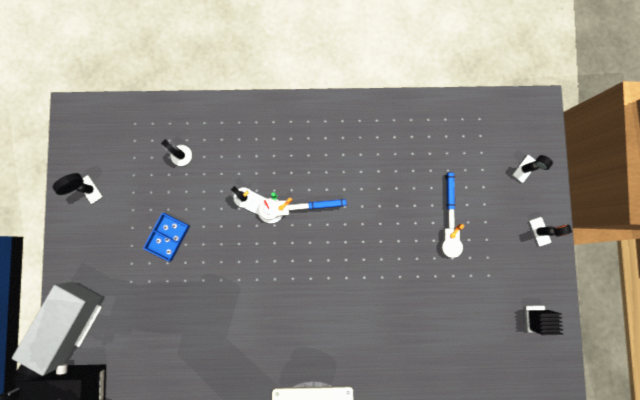

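View pics/side0.png

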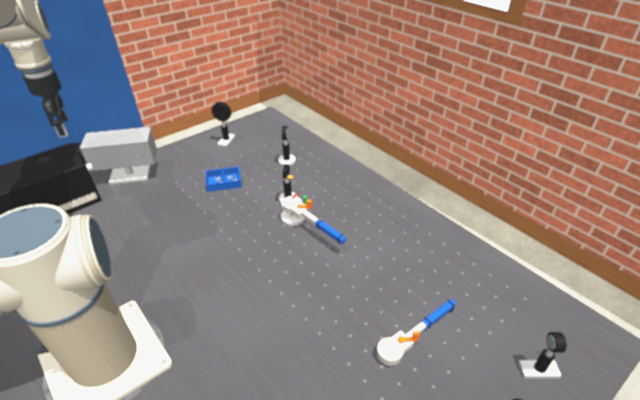

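Run:
```python
import cv2
a=cv2.imread('pics/top0.png')[150:260,220:360];cv2.imwrite('pics/top0c.png',cv2.resize(a,None,fx=5,fy=5,interpolation=cv2.INTER_CUBIC))
a=cv2.imread('pics/side0.png')[160:260,260:380];cv2.imwrite('pics/side0c.png',cv2.resize(a,None,fx=6,fy=6,interpolation=cv2.INTER_CUBIC))
```

```text
(no output)
```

View pics/top0c.png

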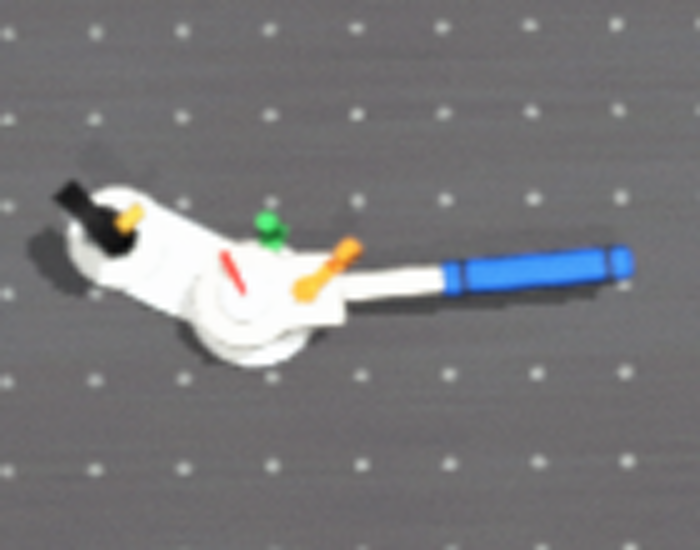

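View pics/side0c.png

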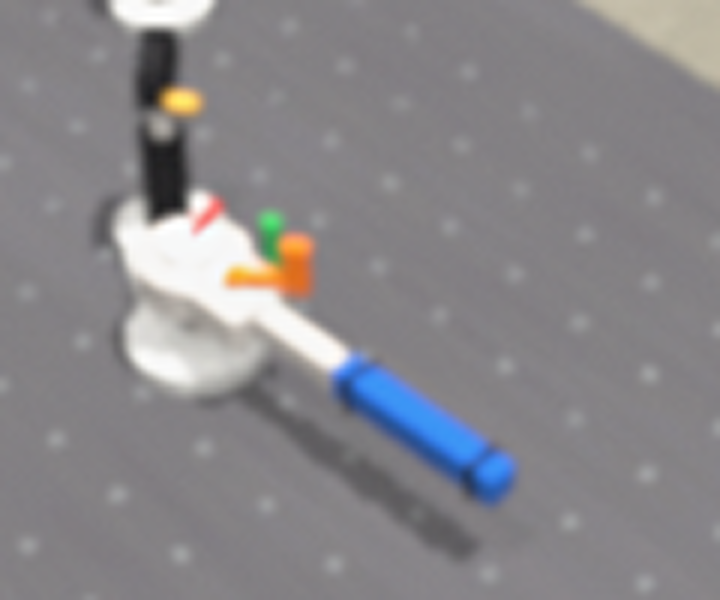

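The top view shows our wrench's head at about (268,209), its orange lever pointing up-right at (285,203), and its grip at (327,204). The green pin is at (274,195) and the post is on the left. The wrench at (452,215) is the spare, and the lens post is probably the one at (180,155). In the image, clockwise takes the handle down, towards the robot.

Run:
```python
from h import *
for n in('top','side'):
    im=cv2.imread(f'pics/{n}0.png')[:,:,::-1].copy(); d=np.load(f'pics/{n}0.npy')
    bl,l=blobs(im,'blue')
    i=[k for k in range(1,l.max()+1) if abs((np.argwhere(l==k).mean(0)-((203.7,326.9) if n=='top' else (231,330.5)))).max()<1][0]
    v,u=np.nonzero(l==i)
    P=np.array([unproj(n,a,b,d[b,a]) for a,b in zip(u,v) if d[b,a]>0]); 
    P=P[(P[:,2]>52)&(P[:,2]<66)] 
    c=P.mean(0); xy=P[:,:2]-c[:2]; w,V=np.linalg.eigh(np.cov(xy.T)); ax=V[:,1]*np.sign(-V[1,1]); s=xy@ax
    print(n,'grip top pts',len(P),c.round(1),'dir',ax.round(3),'len',s.min().round(1),s.max().round(1),'wid',np.ptp(xy@V[:,0]).round(1))
    mid=c[:2]+ax*(s.min()+s.max())/2; print('mid',mid.round(1),'axis est',(mid-ax*157.5).round(1))
    for w,cc in(('orange',(285.4,203.3) if n=='top' else (306.9,204.3)),('green',(273.7,195.4) if n=='top' else (304.6,198.4))):
        bb,l=blobs(im,w); i=[k for k in range(1,l.max()+1) if abs((np.argwhere(l==k).mean(0)[::-1]-cc)).max()<1][0]
        v,u=np.nonzero(l==i); Q=np.array([unproj(n,a,b,d[b,a]) for a,b in zip(u,v)]); 
        print(w,'\n',Q[np.argsort(-Q[:,2])][:14].round(0).tolist(), Q[:,2].min().round(), 'plane ctr', plane(n,*cc,68 if w=='green' else 80).round(1))
# red pointer
    h=cv2.cvtColor(im,cv2.COLOR_RGB2HSV); x0,y0=(255,190) if n=='top' else (285,185)
    m=np.zeros(h.shape[:2],bool); s_=np.s_[y0:y0+30,x0:x0+30]; hh=h[s_]; m[s_]=((hh[...,0]<6)|(hh[...,0]>172))&(hh[...,1]>90)
    v,u=np.nonzero(m); print('red px',len(u),u.mean(),v.mean(), plane(n,u.mean(),v.mean(),73).round(1), plane(n,u[0],v[0],73).round(),plane(n,u[-1],v[-1],73).round())
```

```text
top grip top pts 246 [601.5 -48.4  60.9] dir [ 0.07  -0.998] len -50.5 50.6 wid 18.3
mid [601.5 -48.4] axis est [590.5 108.7]
orange 
 [[605.0, 55.0, 94.0], [613.0, 53.0, 94.0], [616.0, 53.0, 92.0], [613.0, 50.0, 92.0], [611.0, 55.0, 91.0], [608.0, 55.0, 91.0], [611.0, 53.0, 90.0], [611.0, 58.0, 89.0], [611.0, 50.0, 89.0], [608.0, 58.0, 89.0], [608.0, 53.0, 87.0], [614.0, 56.0, 87.0], [611.0, 48.0, 86.0], [609.0, 51.0, 77.0]] -2.0 plane ctr [602.9  62.9  80. ]
green 
 [[632.0, 96.0, 70.0], [627.0, 102.0, 69.0], [630.0, 94.0, 68.0], [630.0, 102.0, 68.0], [633.0, 102.0, 67.0], [630.0, 97.0, 67.0], [627.0, 94.0, 67.0], [630.0, 99.0, 67.0], [627.0, 97.0, 67.0], [625.0, 99.0, 67.0], [633.0, 99.0, 66.0], [627.0, 99.0, 66.0], [625.0, 97.0, 63.0], [626.0, 95.0, 53.0]] -4.0 plane ctr [625.9  94.7  68. ]
red px 17 265.7647058823529 203.35294117647058 [604.3 115.8  73. ] [613. 120.  73.] [592. 110.  73.]
side grip top pts 230 [603.2 -52.7  60.6] dir [ 0.072 -0.997] len -55.4 48.0 wid 20.9
mid [602.9 -49. ] axis est [591.6 108.1]
orange 
 [[611.0, 56.0, 93.0], [613.0, 54.0, 93.0], [614.0, 60.0, 93.0], [616.0, 53.0, 92.0], [616.0, 58.0, 92.0], [613.0, 50.0, 92.0], [615.0, 48.0, 92.0], [621.0, 55.0, 92.0], [618.0, 52.0, 91.0], [609.0, 54.0, 91.0], [612.0, 53.0, 91.0], [620.0, 58.0, 90.0], [621.0, 51.0, 90.0], [615.0, 48.0, 89.0]] 41.0 plane ctr [610.7  57.   80. ]
green 
 [[636.0, 99.0, 71.0], [631.0, 97.0, 71.0], [629.0, 94.0, 70.0], [631.0, 93.0, 70.0], [635.0, 102.0, 70.0], [637.0, 95.0, 69.0], [635.0, 97.0, 69.0], [631.0, 102.0, 68.0], [629.0, 95.0, 66.0], [637.0, 96.0, 65.0], [633.0, 95.0, 64.0], [631.0, 93.0, 63.0], [631.0, 98.0, 59.0], [631.0, 93.0, 59.0]] 2.0 plane ctr [630.7  94.1  68. ]
red px 10 294.7 194.8 [615.2 121.1  73. ] [621. 127.  73.] [605. 116.  73.]
```

```bash
cat >> h.py <<'E'
from scipy.spatial.transform import Rotation as Ro, Slerp
def Rdown(yaw): # tool x at world yaw, z down
    c,s=np.cos(yaw),np.sin(yaw); return Ro.from_matrix(np.array([[c,s,0],[s,-c,0],[0,0,-1]]))
def pose():
    s=get_state(); q=s['eef_rot']; return np.array(s['tcp_pos']),Ro.from_quat([q[1],q[2],q[3],q[0]])
def plan(wps,clo):
    # wps: list of (pos,yaw,n)
    p,R=pose(); out=[]
    for pos,yaw,n in wps:
        sl=Slerp([0,1],Ro.concatenate([R,Rdown(yaw)])); P0=p
        for k in range(1,n+1):
            Rn=sl(k/n); pn=P0+(np.array(pos)-P0)*k/n
            out.append(np.r_[(R.inv()*Rn).as_rotvec(),R.inv().apply(pn-p)/1000,clo]); R,p=Rn,pn
    print('; '.join(' '.join(f'{x:.4f}'.rstrip('0').rstrip('.').replace('-0.0000','0') if abs(x)>5e-5 else '0' for x in r) for r in out))
def yaw():
    p,R=pose(); x=R.as_matrix()[:,0]; return np.arctan2(x[1],x[0])
A=np.array([591.,108.5]); H=np.array([.071,-.9975]); Pp=np.array([.9975,.071])
E
python3 - <<'E'
from h import *
print(pose()[0],yaw())
plan([((655,54,200),0.071,19)],1)
E
```

```text
[171.23077776 600.55259347 230.61072768] 1.292982751641023
0 0.0001 0.0643 -0.0207 0.0324 0.0016 1; 0 0.0001 0.0643 -0.0186 0.0336 0.0016 1; 0 0.0001 0.0643 -0.0164 0.0348 0.0016 1; 0 0.0001 0.0643 -0.0141 0.0357 0.0016 1; 0 0.0001 0.0643 -0.0118 0.0366 0.0016 1; 0 0.0001 0.0643 -0.0094 0.0373 0.0016 1; 0 0.0001 0.0643 -0.007 0.0378 0.0016 1; 0 0.0001 0.0643 -0.0045 0.0381 0.0016 1; 0 0.0001 0.0643 -0.0021 0.0384 0.0016 1; 0 0.0001 0.0643 0.0004 0.0384 0.0016 1; 0 0.0001 0.0643 0.0029 0.0383 0.0016 1; 0 0.0001 0.0643 0.0053 0.038 0.0016 1; 0 0.0001 0.0643 0.0078 0.0376 0.0016 1; 0 0.0001 0.0643 0.0102 0.037 0.0016 1; 0 0.0001 0.0643 0.0125 0.0363 0.0016 1; 0 0.0001 0.0643 0.0148 0.0354 0.0016 1; 0 0.0001 0.0643 0.0171 0.0344 0.0016 1; 0 0.0001 0.0643 0.0193 0.0332 0.0016 1; 0 0.0001 0.0643 0.0213 0.0319 0.0016 1
```

Call:
play_rows(motion="0 0 0.064 -0.021 0.032 0.001 1; 0 0 0.064 -0.019 0.034 0.001 1; 0 0 0.064 -0.016 0.035 0.001 1; 0 0 0.064 -0.014 0.036 0.001 1; 0 0 0.064 -0.012 0.037 0.001 1; 0 0 0.064 -0.009 0.037 0.001 1; 0 0 0.064 -0.007 0.038 0.001 1; 0 0 0.064 -0.004 0.038 0.001 1; 0 0 0.064 -0.002 0.038 0.001 1; 0 0 0.064 0 0.038 0.001 1; 0 0 0.064 0.003 0.038 0.001 1; 0 0 0.064 0.005 0.038 0.001 1; 0 0 0.064 0.008 0.038 0.001 1; 0 0 0.064 0.01 0.037 0.001 1; 0 0 0.064 0.012 0.036 0.001 1; 0 0 0.064 0.015 0.035 0.001 1; 0 0 0.064 0.017 0.034 0.001 1; 0 0 0.064 0.019 0.033 0.001 1; 0 0 0.064 0.021 0.032 0.001 1", force=30)

```text
time_s: 2.0
tcp_pos: [655.7, 26.2, 205.0]
eef_rot: [0.002, 1.0, 0.017, -0.004]
wrist_force: [-0.1, -0.1, -0.6]
grip_width: 0.001
```

Run:
```python
from h import *
print(pose()[0],yaw(),get_state()['wrist_force'],get_state()['qpos'])
p=A+59*H+Pp*52
print(p); plan([((*p,150),0.071,3),((*p,71),0.071,4)],1)
```

```text
[655.69219827  26.17658441 205.04811728] 0.03462933368867154 [-0.0929011  -0.12130202 -0.55893179] [ 0.02369359  0.50070298  1.56972574 -0.00476503  1.08006675 -0.00868978]
[647.059   53.3395]
0.0013 0.003 -0.0121 -0.0024 -0.0092 0.0183 1; 0.0013 0.003 -0.0121 -0.0023 -0.0092 0.0183 1; 0.0013 0.003 -0.0121 -0.0023 -0.0092 0.0183 1; 0 0 0 0 0 0.0198 1; 0 0 0 0 0 0.0198 1; 0 0 0 0 0 0.0198 1; 0 0 0 0 0 0.0198 1
```

Call:
play_rows(motion="0.001 0.003 -0.012 -0.002 -0.009 0.018 1; 0.001 0.003 -0.012 -0.002 -0.009 0.018 1; 0.001 0.003 -0.012 -0.002 -0.009 0.018 1; 0 0 0 0 0 0.015 1; 0 0 0 0 0 0.015 1; 0 0 0 0 0 0.015 1; 0 0 0 0 0 0 1; 0 0 0 0 0 0 1")

```text
time_s: 2.8
tcp_pos: [651.7, 46.1, 99.2]
eef_rot: [0.001, 1.0, 0.031, 0.0]
wrist_force: [0.3, 0.5, 0.3]
grip_width: 0.0
```

Run:
```python
from h import *
print(pose()[0],yaw(),get_state()['wrist_force'])
p=A+59*H+Pp*52
print(p); plan([((*p,71),0.071,3)],1)
im,_=snap('top','top1'); cv2.imwrite('pics/top1c.png',cv2.resize(im[150:260,220:360,::-1],None,fx=5,fy=5,interpolation=cv2.INTER_CUBIC))
im,_=snap('side','side1'); cv2.imwrite('pics/side1c.png',cv2.resize(im[130:260,240:380,::-1],None,fx=5,fy=4.5,interpolation=cv2.INTER_CUBIC))
```

```text
[651.74707707  46.14934984  99.21205395] 0.06152170735265809 [0.3126997  0.48527534 0.32312828]
[647.059   53.3395]
0.0008 -0.0001 -0.0032 -0.0014 -0.0025 0.0094 1; 0.0008 -0.0001 -0.0032 -0.0014 -0.0025 0.0094 1; 0.0008 -0.0001 -0.0032 -0.0014 -0.0025 0.0094 1
```

View pics/side1c.png

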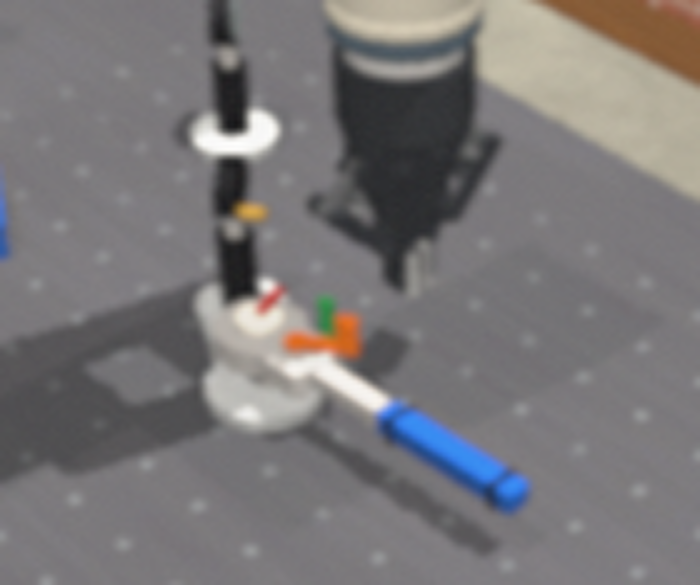

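The side view shows the shut fingers above and behind the orange tab, and the way down is clear.

Call:
play_rows(motion="0.001 0 -0.003 -0.001 -0.003 0.009 1; 0.001 0 -0.003 -0.001 -0.003 0.009 1; 0.001 0 -0.003 -0.001 -0.002 0.009 1; 0 0 0 0 0 0 1; 0 0 0 0 0 0 1")

```text
time_s: 3.4
tcp_pos: [649.2, 54.8, 72.2]
eef_rot: [-0.001, 0.999, 0.036, 0.002]
wrist_force: [0.4, 0.5, 0.1]
grip_width: 0.004
```

Run:
```python
from h import *
p=pose()[0]; d=p[:2]-A
print(p,yaw(),get_state()['wrist_force'],'along',d@H,'perp',d@Pp)
```

```text
[649.22812641  54.81999998  72.20071997] 0.07145712678064763 [0.39407331 0.53520535 0.09640323] along 57.67999699182337 perp 54.27127609269906
```

Call:
play_rows(motion="0 0 0 -0.005 0 0 1; 0 0 0 -0.005 0 0 1; 0 0 0 -0.005 0 0 1; 0 0 0 -0.005 0 0 1; 0 0 0 -0.005 0 0 1; 0 0 0 -0.005 0 0 1")

```text
time_s: 4.0
tcp_pos: [619.4, 51.9, 73.6]
eef_rot: [-0.0, 0.999, 0.036, 0.005]
wrist_force: [1.5, -0.4, -0.0]
grip_width: -0.004
```

Call:
play_rows(motion="0 0 0 -0.005 0 0 1; 0 0 0 -0.005 0 0 1; 0 0 0 0 0 0 1")

```text
time_s: 4.3
tcp_pos: [607.8, 51.1, 73.7]
eef_rot: [-0.0, 0.999, 0.036, 0.005]
wrist_force: [0.2, 0.5, 0.3]
grip_width: 0.002
```

Run:
```python
from h import *
p=pose()[0]; d=p[:2]-A
print(p,yaw(),get_state()['wrist_force'],'along',d@H,'perp',d@Pp)
im,_=snap('side','side2'); cv2.imwrite('pics/side2c.png',cv2.resize(im[130:260,240:380,::-1],None,fx=5,fy=4.5,interpolation=cv2.INTER_CUBIC))
```

```text
[607.79204817  51.07127444  73.72826777] 0.07131162944279303 [0.20651595 0.53358962 0.30211653] along 58.47738916146986 perp 12.672628533048195
```

View pics/side2c.png

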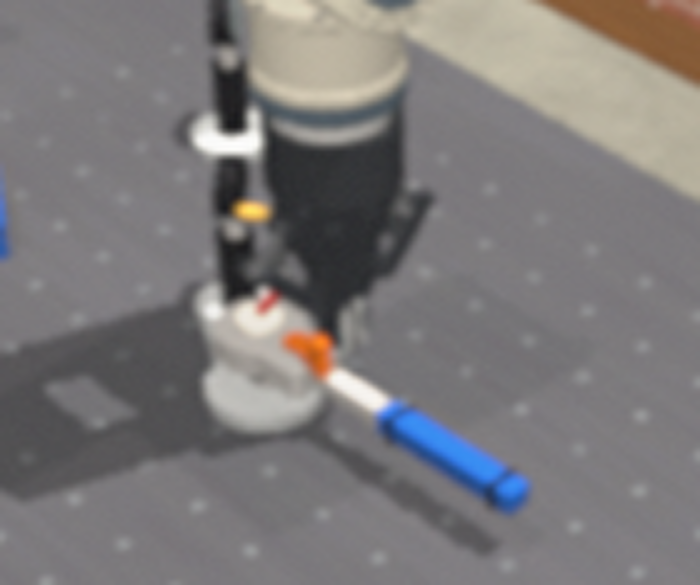

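The lever has moved and now points roughly along the handle, while the handle itself has stayed put. I'll keep pushing in smaller steps.

Call:
play_rows(motion="0 0 0 -0.004 0 0 1; 0 0 0 -0.004 0 0 1; 0 0 0 -0.003 0 0 1; 0 0 0 0 0 0 1")

```text
time_s: 4.75
tcp_pos: [598.5, 51.5, 74.1]
eef_rot: [-0.001, 0.999, 0.035, 0.007]
wrist_force: [1.7, 0.9, -0.7]
grip_width: 0.003
```

Call:
play_rows(motion="0 0 0 -0.003 0 0 1; 0 0 0 -0.002 0 0 1; 0 0 0 0 0 0 1")

```text
time_s: 5.05
tcp_pos: [595.9, 51.8, 74.4]
eef_rot: [-0.001, 0.999, 0.035, 0.01]
wrist_force: [2.4, 0.8, -2.1]
grip_width: 0.002
```

Run:
```python
from h import *
p=pose()[0]; d=p[:2]-A
print(p,yaw(),get_state()['wrist_force'],'along',d@H,'perp',d@Pp)
im,_=snap('side','side3'); cv2.imwrite('pics/side3c.png',cv2.resize(im[130:260,240:380,::-1],None,fx=5,fy=4.5,interpolation=cv2.INTER_CUBIC))
```

```text
[595.8571964   51.75949885  74.43058495] 0.07077080900155219 [ 2.40844622  0.83002922 -2.12564182] along 56.943510845117025 perp 0.8164778273977564
```

View pics/side3c.png

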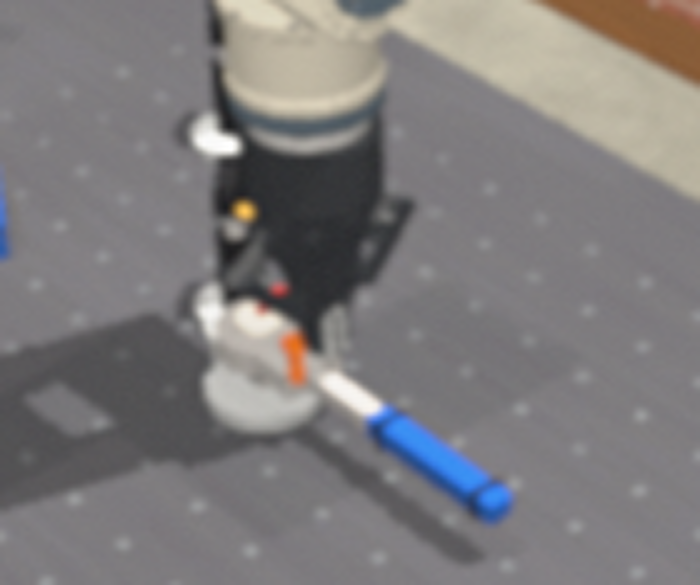

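The lever has reached its stop and the handle has just begun to follow. I'll back off and look from above.

Call:
play_rows(motion="0 0 0 0.008 0 0 1; 0 0 0 0.015 0 0 1; 0 0 0 0.015 0.005 0 1; 0 0 0 0.01 0.03 0 1; 0 0 0 0 0.03 0 1; 0 0 0 0 0.02 0 1; 0 0 0 0 0 0 1; 0 0 0 0 0 0 1")

```text
time_s: 5.9
tcp_pos: [647.6, -32.9, 72.7]
eef_rot: [-0.001, 0.999, 0.037, 0.002]
wrist_force: [-0.6, 0.3, -0.2]
grip_width: 0.002
```

Run:
```python
from h import *
p=pose()[0]; d=p[:2]-A
print(p,yaw(),get_state()['wrist_force'],'along',d@H,'perp',d@Pp)
im,_=snap('side','side4'); cv2.imwrite('pics/side4c.png',cv2.resize(im[130:260,240:380,::-1],None,fx=5,fy=4.5,interpolation=cv2.INTER_CUBIC))
im,_=snap('top','top4'); cv2.imwrite('pics/top4c.png',cv2.resize(im[150:260,220:360,::-1],None,fx=5,fy=5,interpolation=cv2.INTER_CUBIC))
print(blobs(im,'blue')[0])
```

```text
[647.64377949 -32.85123598  72.73825296] 0.07315251122647501 [-0.63824172  0.32772274 -0.20707995] along 145.0195662336032 perp 46.46623228494435
[([446, 172, 9, 37, 290], [450.4, 190.1]), ([143, 213, 47, 49, 1237], [165.6, 236.8]), ([0, 237, 12, 163, 1270], [3.8, 302.9])]
```

View pics/side4c.png

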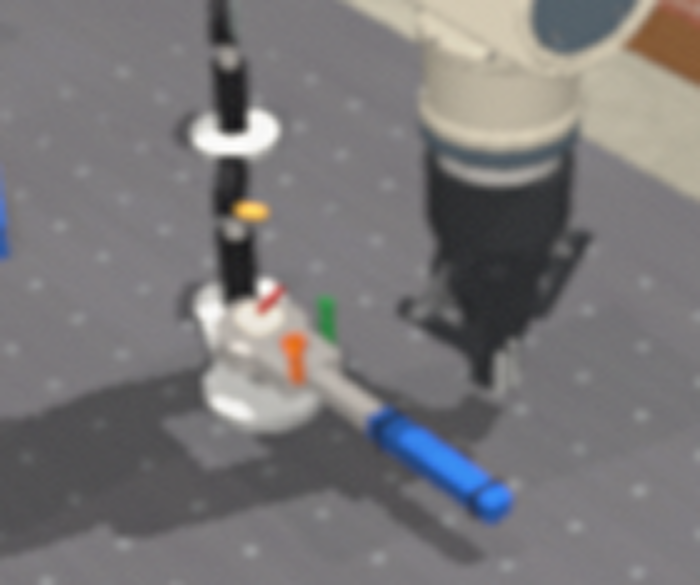

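View pics/top4c.png

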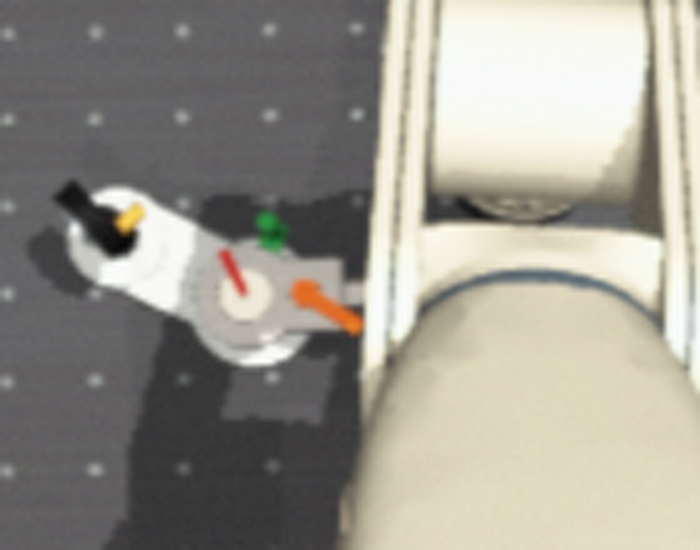

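From above, the orange lever now points down-right, at tighten. The red pointer hasn't moved. Next I'll lower beside the grip and work out the arc.

Call:
play_rows(motion="0 0 0 0 0.002 0.009 1; 0 0 0 0 0.002 0.009 1; 0 0 0 0 0 0.009 1; 0 0 0 0 0 0 1; 0 0 0 0 0 0 1")

```text
time_s: 6.5
tcp_pos: [647.0, -33.5, 42.4]
eef_rot: [-0.001, 0.999, 0.039, 0.001]
wrist_force: [0.3, -0.5, -0.0]
grip_width: 0.001
```

```bash
cat >> h.py <<'E'
def arcpt(q,r=150,off=22,z=47):
    a=-1.463-q; h=np.array([np.cos(a),np.sin(a)]); p=np.array([-h[1],h[0]])
    return (*(A+r*h+off*p),z), a+np.pi/2
def arc(q0,q1,n,**k):
    plan([(*arcpt(q,**k),1) for q in np.linspace(q0,q1,n+1)[1:]],1)
def where():
    p=pose()[0]; y=yaw(); q=.108-y; d=p[:2]-A; h=np.array([np.sin(y),-np.cos(y)]); P=np.array([np.cos(y),np.sin(y)])
    print('tcp',p.round(1),'toolq',round(q,3),'along',round(d@h,1),'off',round(d@P,1),'F',get_state()['wrist_force'].round(1))
E
python3 - <<'E'
from h import *
where(); 
plan([(*arcpt(.06,off=30),2)]+[(*arcpt(q,off=25),1) for q in (0.1,.15,.2,.25,.3,.35,.4)],1)
E
```

```text
tcp [647.  -33.5  42.4] toolq 0.03 along 145.9 off 44.8 F [ 0.3 -0.5 -0. ]
-0.0009 -0.001 0.015 -0.0096 0.0025 -0.0023 1; -0.0009 -0.001 0.015 -0.0096 0.0026 -0.0023 1; 0 0 0.04 -0.011 0.0009 0 1; 0 0 0.05 -0.0075 0.0011 0 1; 0 0 0.05 -0.0075 0.0011 0 1; 0 0 0.05 -0.0075 0.0011 0 1; 0 0 0.05 -0.0075 0.0011 0 1; 0 0 0.05 -0.0075 0.0011 0 1; 0 0 0.05 -0.0075 0.0011 0 1
```

Call:
play_rows(motion="0 0 0.015 -0.009 0.002 -0.002 1; 0 0 0.015 -0.009 0.002 -0.002 1; 0 0 0.04 -0.01 0.001 0 1; 0 0 0.05 -0.0075 0.001 0 1; 0 0 0.05 -0.0075 0.001 0 1; 0 0 0.05 -0.0075 0.001 0 1; 0 0 0.05 -0.0075 0.001 0 1; 0 0 0.05 -0.0075 0.001 0 1; 0 0 0 0 0 0 1")

```text
time_s: 7.4
tcp_pos: [578.6, -43.6, 51.2]
eef_rot: [-0.001, 0.991, -0.131, 0.006]
wrist_force: [-0.4, 0.2, 0.1]
grip_width: 0.0
```

Run:
```python
from h import *
where()
im,_=snap('side','side5'); cv2.imwrite('pics/side5c.png',cv2.resize(im[130:260,220:380,::-1],None,fx=4.5,fy=4.5,interpolation=cv2.INTER_CUBIC))
p=pose(); q=.108-yaw()
plan([(*arcpt(x,off=22),1) for x in np.arange(q+.05,.81,.05)],1)
```

```text
tcp [578.6 -43.6  51.2] toolq 0.371 along 150.1 off 27.5 F [-0.4  0.2  0.1]
-0.0046 -0.0126 0.0502 -0.0134 0.0009 0.0042 1; 0 0 0.05 -0.0075 0.0009 0 1; 0 0 0.05 -0.0075 0.0009 0 1; 0 0 0.05 -0.0075 0.0009 0 1; 0 0 0.05 -0.0075 0.0009 0 1; 0 0 0.05 -0.0075 0.0009 0 1; 0 0 0.05 -0.0075 0.0009 0 1; 0 0 0.05 -0.0075 0.0009 0 1
```

View pics/side5c.png

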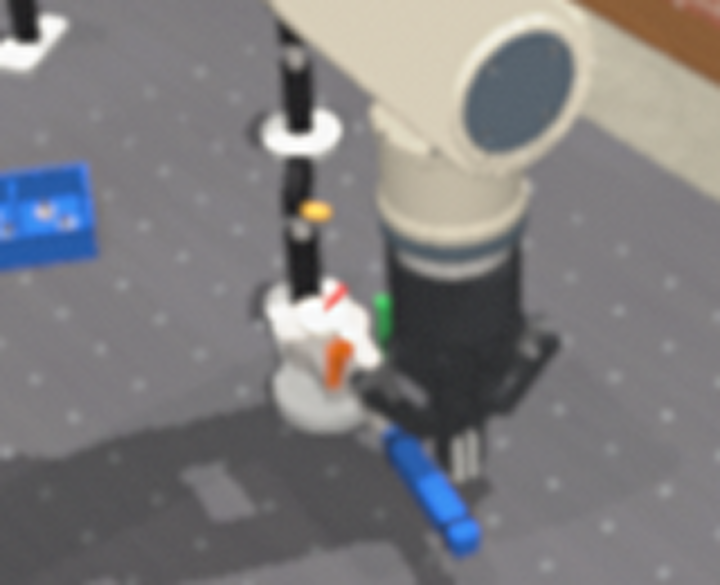

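The handle is following the fingers, and the lever is still at tighten. I'll continue along the arc.

Call:
play_rows(motion="-0.005 -0.012 0.05 -0.012 0.001 0.003 1; 0 0 0.05 -0.0075 0.001 0.001 1; 0 0 0.05 -0.0075 0.001 0.001 1; 0 0 0.05 -0.0075 0.001 0.0005 1; 0 0 0.05 -0.0075 0.001 0.0005 1; 0 0 0.05 -0.0075 0.001 0.0005 1; 0 0 0.05 -0.0075 0.001 0.0005 1; 0 0 0.05 -0.0075 0.001 0.0005 1; 0 0 0 0 0 0 1")

```text
time_s: 8.35
tcp_pos: [529.0, -30.0, 49.5]
eef_rot: [-0.001, 0.945, -0.327, 0.015]
wrist_force: [1.0, 0.0, -0.5]
grip_width: 0.003
```

Run:
```python
from h import *
where()
im,_=snap('side','side6'); cv2.imwrite('pics/side6c.png',cv2.resize(im[130:260,220:380,::-1],None,fx=4.5,fy=4.5,interpolation=cv2.INTER_CUBIC))
q=.108-yaw(); print(get_state()['qpos'])
plan([(*arcpt(x,off=22),1) for x in np.arange(q+.05,1.2,.05)],1)
```

```text
tcp [529.  -30.   49.5] toolq 0.774 along 147.2 off 36.8 F [ 1.   0.  -0.5]
[-0.0758321   0.56210534  1.95381916 -0.01007618  0.59622016  0.59702098]
-0.0124 -0.0274 0.0504 -0.0226 0.0039 0.0019 1; 0 0 0.05 -0.0075 0.0009 0 1; 0 0 0.05 -0.0075 0.0009 0 1; 0 0 0.05 -0.0075 0.0009 0 1; 0 0 0.05 -0.0075 0.0009 0 1; 0 0 0.05 -0.0075 0.0009 0 1; 0 0 0.05 -0.0075 0.0009 0 1; 0 0 0.05 -0.0075 0.0009 0 1
```

View pics/side6c.png

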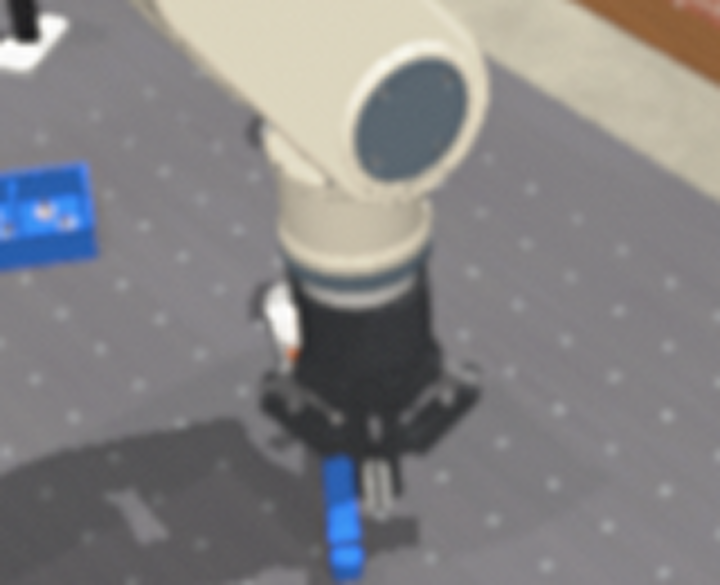

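The grip is still held against the fingers. The tool's rotation has run ahead of its shift, so I'll shift more and turn less.

Run:
```python
from h import *
q=.72
plan([(*arcpt(x,off=23),1) for x in np.arange(.75,1.11,.045)],1)
```

```text
-0.0114 -0.0278 -0.0224 -0.0106 0.0025 0.0022 1; 0 0 0.045 -0.0068 0.0009 0 1; 0 0 0.045 -0.0068 0.0009 0 1; 0 0 0.045 -0.0068 0.0009 0 1; 0 0 0.045 -0.0068 0.0009 0 1; 0 0 0.045 -0.0068 0.0009 0 1; 0 0 0.045 -0.0068 0.0009 0 1; 0 0 0.045 -0.0068 0.0009 0 1; 0 0 0.045 -0.0068 0.0009 0 1
```

Call:
play_rows(motion="-0.006 -0.014 0 -0.01 0.0025 0.001 1; -0.006 -0.014 0.02 -0.01 0.001 0.001 1; 0 0 0.045 -0.0085 0.001 0.0005 1; 0 0 0.045 -0.0085 0.001 0.0005 1; 0 0 0.045 -0.0085 0.001 0.0005 1; 0 0 0.045 -0.0085 0.001 0.0005 1; 0 0 0.045 -0.0085 0.001 0.0005 1; 0 0 0 0 0 0 1")

```text
time_s: 9.2
tcp_pos: [486.8, 2.2, 48.6]
eef_rot: [-0.002, 0.899, -0.437, 0.008]
wrist_force: [0.6, -1.2, -0.4]
grip_width: -0.001
```

Run:
```python
from h import *
where()
im,_=snap('side','side7'); cv2.imwrite('pics/side7c.png',cv2.resize(im[130:260,220:380,::-1],None,fx=4.5,fy=4.5,interpolation=cv2.INTER_CUBIC))
im,_=snap('top','top7'); cv2.imwrite('pics/top7c.png',cv2.resize(im[150:290,210:350,::-1],None,fx=4,fy=4,interpolation=cv2.INTER_CUBIC))
plan([(*arcpt(x,off=23),1) for x in np.arange(1,1.31,.04)],1)
```

```text
tcp [486.8   2.2  48.6] toolq 1.013 along 147.6 off 19.2 F [ 0.6 -1.2 -0.4]
-0.0104 -0.0136 -0.0115 0.0053 0.0022 0.0016 1; 0 0 0.04 -0.006 0.0008 0 1; 0 0 0.04 -0.006 0.0008 0 1; 0 0 0.04 -0.006 0.0008 0 1; 0 0 0.04 -0.006 0.0008 0 1; 0 0 0.04 -0.006 0.0008 0 1; 0 0 0.04 -0.006 0.0008 0 1; 0 0 0.04 -0.006 0.0008 0 1
```

View pics/side7c.png

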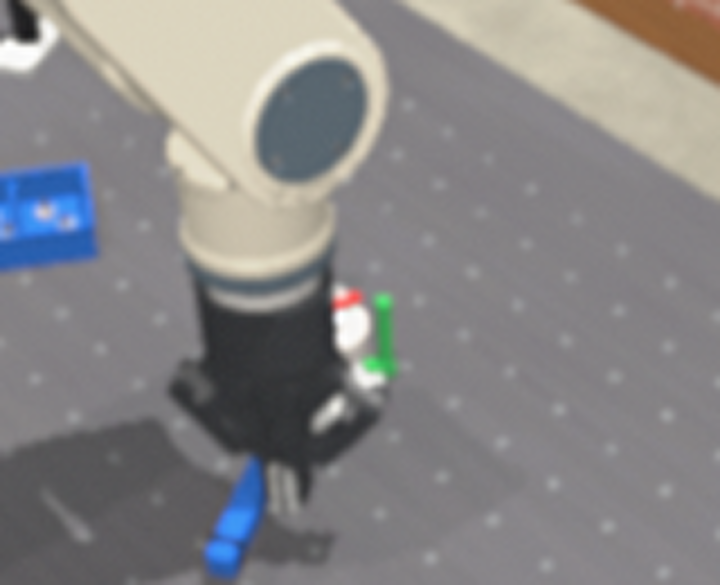

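View pics/top7c.png

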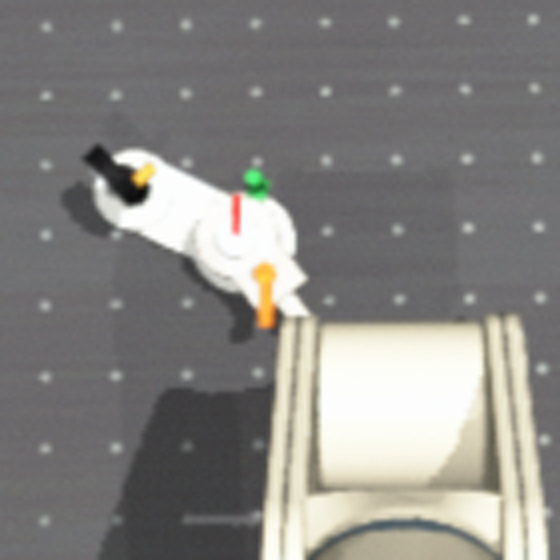

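The pointer now points straight up in the top view, so the bolt is about 0.45 along. It needs roughly 0.3 rad more.

Call:
play_rows(motion="-0.005 -0.007 0.03 -0.005 0.002 0.001 1; -0.005 -0.007 0.04 -0.006 0.001 0.001 1; 0 0 0.04 -0.006 0.001 0.0005 1; 0 0 0.04 -0.006 0.001 0.0005 1; 0 0 0.04 -0.006 0.001 0.0005 1; 0 0 0.04 -0.0065 0.001 0.0005 1; 0 0 0.04 -0.0065 0.001 0.0005 1; 0 0 0.02 -0.006 0.001 0 1; 0 0 0 0 0 0 1")

```text
time_s: 10.2
tcp_pos: [462.2, 36.2, 45.8]
eef_rot: [-0.002, 0.824, -0.566, 0.004]
wrist_force: [0.5, -1.5, 0.7]
grip_width: 0.002
```

Run:
```python
from h import *
where()
im,_=snap('top','top8'); cv2.imwrite('pics/top8c.png',cv2.resize(im[150:290,210:350,::-1],None,fx=4,fy=4,interpolation=cv2.INTER_CUBIC))
h=cv2.cvtColor(im,cv2.COLOR_RGB2HSV); hh=h[185:220,255:285]; m=((hh[...,0]<6)|(hh[...,0]>172))&(hh[...,1]>90)
v,u=np.nonzero(m); v=v+185;u=u+255
P=np.array([plane('top',a,b,73)[:2] for a,b in zip(u,v)]); c=P.mean(0); w,V=np.linalg.eigh(np.cov(P.T)); x=V[:,1]*np.sign(V[0,1]); print(len(u),c,'ptr ang',np.arctan2(x[1],x[0]))
```

```text
tcp [462.2  36.2  45.8] toolq 1.312 along 146.1 off 21.3 F [ 0.5 -1.5  0.7]
17 [605.51658277 103.96166056] ptr ang -0.2801422791996189
```

View pics/top8c.png

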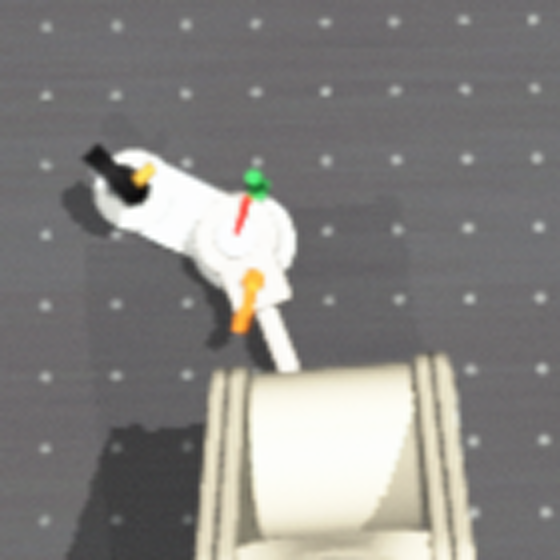

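The pointer angle is −0.28 rad and the pin's is −0.26, so it points at the pin. Now I'll let go by backing off and rising.

Call:
play_rows(motion="0 0 0 0.006 0 0 1; 0 0 0 0.015 0 0 1; 0 0 0 0.02 0 0 1; 0 0 0 0.02 0 -0.01 1; 0 0 0 0.01 0 -0.03 1; 0 0 0 0 0 -0.04 1; 0 0 0 0 0 -0.04 1; 0 0 0 0 0 -0.02 1; 0 0 0 0 0 0 1; 0 0 0 0 0 0 1")

```text
time_s: 11.25
tcp_pos: [485.3, -36.2, 188.3]
eef_rot: [-0.0, 0.825, -0.565, -0.002]
wrist_force: [0.7, 1.3, -0.2]
grip_width: 0.004
```

Run:
```python
from h import *
where(); print(get_state()['joint_vel'].round(3))
for k in range(2):
    im,_=snap('top',f'top9{k}')
cv2.imwrite('pics/top9c.png',cv2.resize(im[150:290,210:350,::-1],None,fx=4,fy=4,interpolation=cv2.INTER_CUBIC))
h=cv2.cvtColor(im,cv2.COLOR_RGB2HSV); hh=h[185:220,255:285]; m=((hh[...,0]<6)|(hh[...,0]>172))&(hh[...,1]>90)
v,u=np.nonzero(m); v=v+185;u=u+255
P=np.array([plane('top',a,b,73)[:2] for a,b in zip(u,v)]); w,V=np.linalg.eigh(np.cov(P.T)); x=V[:,1]*np.sign(V[0,1]); print('ptr ang',np.arctan2(x[1],x[0]))
print(blobs(im,'blue')[0],blobs(im,'orange')[0])
im,_=snap('side','side9')
```

```text
tcp [485.3 -36.2 188.3] toolq 1.309 along 150.8 off 96.7 F [ 0.7  1.3 -0.2]
[-0.008 -0.015 -0.007  0.003  0.009 -0.008]
ptr ang -0.2801422791996189
[([446, 172, 9, 37, 292], [450.4, 190.2]), ([143, 213, 47, 49, 1228], [165.6, 236.7]), ([0, 237, 12, 163, 1302], [3.9, 303.1]), ([282, 245, 15, 33, 221], [290.0, 259.4])] [([269, 222, 5, 11, 33], [271.3, 228.1]), ([454, 224, 10, 9, 42], [458.6, 227.4])]
```

View pics/top9c.png

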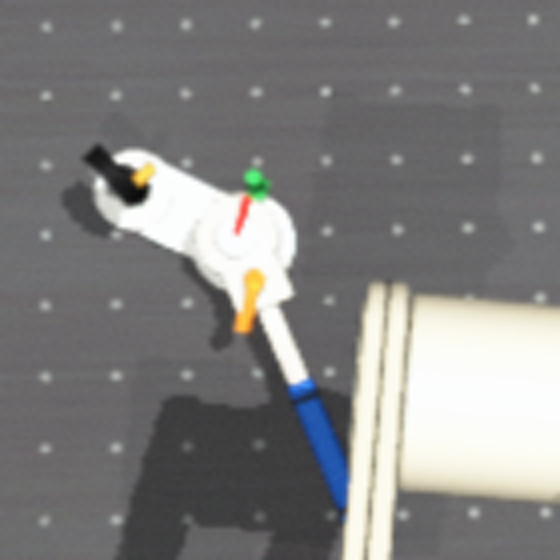

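View pics/side9.png

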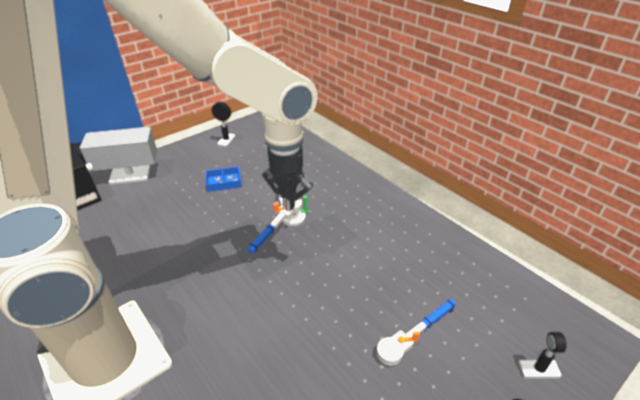

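The pointer is at the pin and the lever sits about 34° (0.6 rad) clockwise of the handle. The tool is clear of everything, and the spare hasn't moved: its grip is still at (450.4,190.2).

```bash
python3 -c "
from cell import hand_in
print(hand_in())"
```

```text
the job is handed in; nothing more can be done
None
```

I flipped the orange lever clockwise onto its tighten stop with the shut fingers. Then I pushed the blue grip clockwise until the red pointer was at the green pin, backed off and handed in at about 11.4 s. `hand_in` gave no verdict.

- **Lever:** in the last top picture it sits about 0.6 rad clockwise of the handle, which is the tighten stop. Before I swung the handle, the picture showed the lever over at tighten and the pointer not yet moved.
- **Bolt:** the pointer was at −0.28 rad in world axes, against −0.26 for the pin, an estimate from only 17 red pixels. It read the same before and after I let go.
- **Clear of everything:** the tool was about 188 mm up and 97 mm off the handle. The wrist force reading of about 1.5 N is close to the readings I got in free air.
- **Bystanders:** the spare's grip and lever were at the same pixels as at the start, within 0.1. I didn't measure the lens post at the end, but the arm never went near it at low height after the start.

During the lever push the handle swung slightly, a few hundredths of a radian and well under the 0.2 limit. No check disagreed.

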